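# Burp the sourdough-starter crock

### The arm

A 7-joint arm with a two-finger parallel gripper is mounted at the origin on a cart in front of the work surface, level with it; the furniture and walls round the work are solid. World frame = base frame: x ahead of the robot, y to its left, z up, the work surface at z = 0. Lengths are in m, angles in degrees, forces in N, time in s.
With the tool pointing down it reaches from about 0.425 to 0.875 m from the base axis. Payload 4.7 kg.
Tool frame: the origin (TCP) lies at the very end of the fingers, on their centre line; the grasp point (between the pads) lies 19 mm behind it; z points along the fingers, y is the direction in which the jaws open and shut (so a half turn about z gives the same grasp; the last joint's range is limited). The gripper opens to 87 mm and grips with 3 to 60 N. Pads are 19 mm wide; open, the fingers measure 117 mm over their backs; the gripper's body (75 mm by 190 mm) begins 51 mm behind the grasp point.
Start: joints at [69.907, 18.392, -4.016, 83.108, 1.295, 78.541, -3.26], TCP at [0.232, -0.607, 0.223] pointing down, gripper open.
Joint ranges: [-163.93, 163.93], [-17.29, 119.83], [-79.2, 71.16], [3.27, 140.29], [-89.18, 269.18], [5.43, 117.66], [-154.24, 154.24]. Speed limits (degrees/s): [147.25, 147.25, 180, 180, 180, 180, 180].

### API

Orientations are given as [roll, pitch, yaw] about the fixed x, y, z axes, in that order (R = Rz(yaw) Ry(pitch) Rx(roll)).
In Python, from cell import monitor, imaging, ticket, spot_in, pinpoint gives the robot as it stands.
- The arm moves only by the tool servo_tool, never from a script. Its argument "targets" is a list of rows, each a list of 5 numbers: the opening in per cent of the stroke, from 0 (shut) to 100 (fully open), then the shift along the tool's x, y, z in m, then the turn about the tool's z in rad. In form: [[grip, dx, dy, dz, turn], ...]. A call has 1 to 5 rows; each row is the pose to reach, as a shift and turn from the pose commanded when the call began, along the tool's axes at that moment; what a row does not reach only later rows make up. A row lasts 1/8 s, in which the tool goes at most 62.5 mm and 10.7 degrees, less where a joint would pass 70% of its speed; a pose out of reach is approached as far as the arm can. A call with a gripper value outside its range is refused whole. The fingers move at their own pace and stop on an object; "grip_force" is the grip in N (left out, the last holds). Time passes only in rows, so rows that repeat a pose let the fingers close. It gives the time, the measured TCP pose, the force and the opening at its end, in the units of the state.
- monitor.get_obs(): the state, without advancing time (a new reading comes with each control period).
- imaging.read_camera(name): name is "side" or "top"; returns a dict with "frame" (400x640x3 uint8, blue, green, red), "depth" (400x640 float32, m along the optical axis (not along the pixel's ray), 0 where there is no reading), "K" (3x3 intrinsics, pixels), "k1" (the pictures are not rectified: a ray, as slopes to the right and down, at radius r is drawn at 1 + k1 r^2 times it, then the intrinsics apply), "world_from_camera" (4x4, takes a point from camera to world coordinates). Camera axes: x right, y down, z forward; pixel columns grow to the right and rows downward; lengths in m; the calibration is good to about 2 mm. A picture is of the moment at which its call begins.
- ticket.sign_off(): hands the job in, once; it reports no verdict.
Trained networks look in the newest picture that a camera, given by its name, has taken for a name from the list of things; names that differ only in an ending like _2 or _b are one class to them, and where a whole thing is asked for, a point or a joint stands for the part that bears it (a point fixed in the world has none). Each returns a list of dicts, best first, with "confidence" (0 to 1); they miss things now and then, are a little off and sometimes report something else, mostly with a low value. They report only what shows in the picture. A call takes as long as a camera call.
- spot_in(camera, label): "at" ([column, row] in pixels, amid what is visible of it).
- pinpoint(camera, label): "at" ([column, row] in pixels: a listed point, or the origin of a listed thing).
The state is a dict: "time_s": time; "qpos": joint angles; "joint_velocities": joint speeds; "effort": joint torques, N m; "tool_pos": TCP position; "tool_rot": TCP orientation; "force": force on the tool from outside, world axes, zero at the start; "wrist_torque": the same for the moment, N m; "grip_width": finger opening in m.
Only numpy, scipy, OpenCV 4.12 (cv2) and the standard library are available. Lean on these libraries where they do the work, as an engineer would, in place of code of your own. Each camera call takes 0.05 s, during which the arm holds its last target.

### The job

Let the gas out of the sourdough-starter crock and seal it again. Push its black child-resistant cap down hard and, keeping it down, turn it anticlockwise (seen from above) until the red pointer stops at the orange vent mark; leave it vented for at least three seconds. Then let the cap spring up and turn it clockwise until the pointer is back at the green mark and the cap's ratchet clicks over, let go of it, and leave the other things on the worktop where they stand.

Things in the scene. Friction and masses are not known exactly. Their poses are not given: they have to be found in the camera images.
- crock: white round starter crock, 120 mm across its black rubber suction foot, 108 mm across the body, with a steel deck (115 mm across, top 113 mm above the worktop). The suction foot holds it fast: it neither slides nor turns. Origin: centre of its underside, on the cap's axis; z up. The green mark lies on the -x side of its frame, the orange mark 0.8 rad further anticlockwise seen from above.
- cap_grip (a point): centre of the black ribbed round cap (60 mm across, 44 mm tall, sides free from 21 mm below to 23 mm above this point), on the crock's vertical axis, 151 mm above the worktop while the cap is up. The space under the cap down to the grey ring is 9.5 mm when it is up; pressing lowers the cap and this point. It may be gripped from any side and stays on the crock; turning does not raise or lower it.
- green_mark (a point): green dot 8 mm across on the steel deck, 52 mm from the axis: the red pointer stands here when the crock is sealed
- amber_mark (a point): orange dot 8 mm across on the steel deck, 52 mm from the axis: the red pointer stands here, at its end stop, when the crock is vented
- pointer_tip (a point): outer end of the red pointer on the flat grey ring (91 mm across, its top 120 mm above the worktop) round the foot of the cap; it shows the true state of the seal, 46 mm from the axis. It turns with the ring, not with the cap.
- vent_ring (a joint): angle of the grey ring and pointer in rad: 0 = sealed (pointer at green, hard stop), grows anticlockwise seen from above, 0.8 = vented (pointer at orange, hard stop). It takes about 0.5 N m to turn open and 0.2 N m to turn shut, and it stays where it is left.
- cap_press (a joint): how far the cap is pressed down in m: 0 = up, 0.008 = bottom stop. Spring: about 4 N at the start, 15 N at 7 mm. From about 5 mm down, lugs lock the cap to the grey ring both ways (after up to 0.2 rad of play); held at about 7 mm it drives surely. It springs up when let go. With the cap locked down the ratchet cannot slip.
- cap (a joint): angle of the cap relative to the grey ring, rad, growing anticlockwise. With the cap up a slipping ratchet of 16 teeth (0.39 rad each) joins them and gives way at 0.25 to 0.45 N m: clockwise the cap carries the ring to its green stop, then slips on and clicks over a tooth within 0.5 rad more turn; anticlockwise it only slips and the ring stays. The cap stays where it is let go.
- pawl (a joint): lift of the ratchet's hidden sprung roller in m: about 0 between two teeth, rising to about 0.0025 on a tooth's crest and dropping back below 0.0009 with the click
- jam_jar_mid (a point): centre of a jam jar with a red lid, 65 mm across and 97 mm tall, standing by
- ramekin_mid (a point): centre of a white ramekin, 66 mm across and 37 mm tall, standing by
- timer_mid (a point): centre of a white and red kitchen timer, 64 mm across and 57 mm tall, standing by

How it is judged:
By the outcome, as a careful person would: the job done as asked, in the order asked, and still so for the second after the job is handed in, with the robot touching nothing.
It also fails if it takes over 54 s, if anything falls off the work surface, if the arm or the gripper's body presses on something with over 40 N, if the wrist force passes 120 N, or if a joint passes its speed limit or range.

## Working session

There is one attempt and no reset: what is moved stays moved. The work goes in short steps, Python scripts to look and compute and a tool call to move; the robot and the scene stay as the last step left them, time stands still between calls to the robot, and variables do not carry over. Pictures are saved under pics/ and viewed, and the job is handed in when it is done.

Besides the shell and the picture viewer there is one more tool, called by a JSON object that holds its "api" and its "payload", one argument or row to a line. servo_tool: Moves the arm, as the interface text tells. Its arguments: {"type":"object","properties":{"targets":{"type":"array","items":{"type":"array","items":{"type":"number"}}},"grip_force":{"type":"number"}},"required":["targets"]}

```bash
mkdir -p pics; ls; cat > h.py <<'E'
import numpy as np, cv2
from cell import monitor, imaging, ticket, spot_in, pinpoint
def ray(c,px):
    K=c["K"];k1=c["k1"]
    d=np.array([(px[0]-K[0,2])/K[0,0],(px[1]-K[1,2])/K[1,1]]);u=d.copy()
    for _ in range(20): u=d/(1+k1*(u@u))
    return np.array([u[0],u[1],1.])
def onz(c,px,z):
    T=np.array(c["world_from_camera"]);r=T[:3,:3]@ray(c,px);o=T[:3,3]
    return o+r*(z-o[2])/r[2]
def proj(c,p):
    T=np.linalg.inv(np.array(c["world_from_camera"]));q=T[:3,:3]@p+T[:3,3];u=q[:2]/q[2]
    u=u*(1+c["k1"]*(u@u));K=c["K"];return [K[0,0]*u[0]+K[0,2],K[1,1]*u[1]+K[1,2]]
E
python3 - <<'E'
from h import *
o=monitor.get_obs();print({k:np.round(v,3) for k,v in o.items()})
Z=dict(crock=0,cap_grip=.151,green_mark=.113,amber_mark=.113,pointer_tip=.12,jam_jar_mid=.048,ramekin_mid=.018,timer_mid=.028)
for n in("top","side"):
    c=imaging.read_camera(n);cv2.imwrite(f"pics/{n}0.png",c["frame"])
    print(n,np.round(c["world_from_camera"],3).tolist())
    for l in Z:
        r=pinpoint(n,l)[:2]
        for d in r: print(n,l,np.round(d["at"],1),round(d["confidence"],2),np.round(onz(c,d["at"],Z[l]),4))
E
```

```text
pics
{'time_s': np.float64(0.0), 'qpos': array([69.905, 18.439, -4.015, 83.175,  1.296, 78.539, -3.262]), 'joint_velocities': array([ 0.088,  0.002, -0.   , -0.   ,  0.003,  0.008, -0.063]), 'effort': array([-0.0000e+00, -4.9130e+01, -4.0400e-01, -3.1253e+01, -6.4000e-02,
        4.4000e-02,  0.0000e+00]), 'tool_pos': array([ 0.232, -0.607,  0.221]), 'tool_rot': array([-1.79891e+02,  7.00000e-03,  2.09020e+01]), 'force': array([ 0.296,  0.095, -0.388]), 'wrist_torque': array([0.021, 0.002, 0.023]), 'grip_width': np.float64(0.087)}
top [[-0.017, -0.983, 0.181, 0.426], [-0.999, 0.024, 0.039, 0.295], [-0.043, -0.18, -0.983, 0.951], [0.0, 0.0, 0.0, 1.0]]
top crock [356.  227.5] 0.95 [0.5315 0.2624 0.    ]
top cap_grip [358.9 216.1] 0.57 [0.5351 0.2618 0.151 ]
top green_mark [344.3 242.8] 0.67 [0.4907 0.2889 0.113 ]
top amber_mark [361.7 244.4] 0.9 [0.487  0.2566 0.113 ]
top pointer_tip [346.8 238.1] 0.93 [0.4988 0.2841 0.12  ]
top pointer_tip [243.3 196.5] 0.64 [0.582 0.479 0.12 ]
top jam_jar_mid [427.7 144.2] 0.87 [0.6971 0.1088 0.048 ]
top ramekin_mid [334.9 154. ] 0.83 [0.6894 0.3035 0.018 ]
top timer_mid [243.8 199.8] 0.87 [0.5922 0.4982 0.028 ]
side [[-0.967, 0.203, -0.154, 0.716], [0.255, 0.784, -0.567, 0.817], [0.005, -0.587, -0.809, 0.834], [0.0, 0.0, 0.0, 1.0]]
side crock [332.4 207.2] 0.87 [0.527  0.2645 0.    ]
side crock [330.3 297.8] 0.53 [0.5962 0.4897 0.    ]
side cap_grip [331.9 168.1] 0.95 [0.5339 0.2652 0.151 ]
side green_mark [352.8 181.2] 0.72 [0.4892 0.2829 0.113 ]
side amber_mark [348.8 169. ] 0.97 [0.4872 0.2468 0.113 ]
side amber_mark [330.3 206.2] 0.18 [0.5563 0.3357 0.113 ]
side pointer_tip [351.2 185.2] 0.71 [0.4982 0.2978 0.12  ]
side jam_jar_mid [251.8 161.5] 0.73 [0.6955 0.1106 0.048 ]
side ramekin_mid [262.9 234.5] 0.97 [0.7067 0.3098 0.018 ]
side timer_mid [333.2 295. ] 0.62 [0.5927 0.4962 0.028 ]
```

View pics/top0.png

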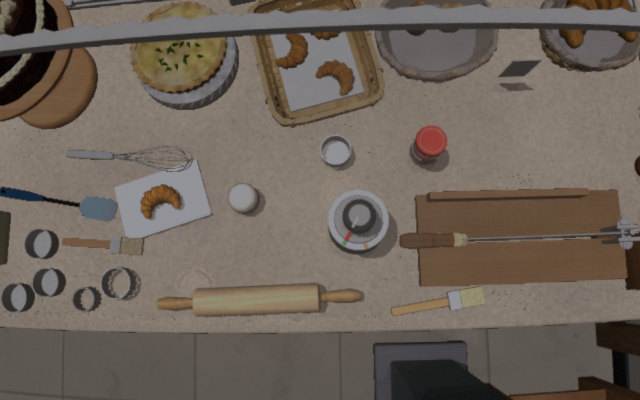

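View pics/side0.png

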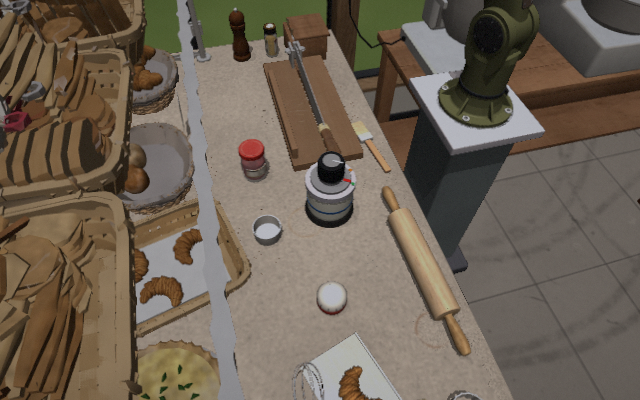

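The pictures show the crock at about (358,220) in top and (331,190) in side. The jar is at (430,142), the ramekin at (336,152) and the timer at (243,198), all as the networks report. Next I refine the cap axis with depth and check the overhead bar.

```bash
cat >> h.py <<'E'
def cloud(c):
    d=c["depth"];v,u=np.nonzero(d>0);K=c["K"]
    p=np.stack([(u-K[0,2])/K[0,0],(v-K[1,2])/K[1,1]],1);q=p.copy()
    for _ in range(15): q=p/(1+c["k1"]*(q**2).sum(1))[:,None]
    P=np.c_[q,np.ones(len(q))]*d[v,u][:,None];T=np.array(c["world_from_camera"])
    return P@T[:3,:3].T+T[:3,3],u,v
E
python3 - <<'E'
from h import *
for n in("top","side"):
    c=imaging.read_camera(n);P,u,v=cloud(c)
    g=np.hypot(P[:,0]-.534,P[:,1]-.263)
    for a,b,name in((.165,.185,"captop"),(.108,.117,"deck"),(.117,.125,"ring")):
        m=(g<.08)&(P[:,2]>a)&(P[:,2]<b);Q=P[m]
        print(n,name,m.sum(),np.round(np.median(Q[:,2]),4),'mid',np.round((Q.min(0)+Q.max(0))/2,4),'ext',np.round(np.ptp(Q,axis=0),4))
        if name!="captop":
            pass
    for uv in ((300,28),(500,20)) if n=="top" else ((205,100),(220,300)):
        k=np.argmin((u-uv[0])**2+(v-uv[1])**2);print(n,uv,P[k].round(3))
    # tall things in workspace
    m=(P[:,2]>.12)&(P[:,0]>.2)&(P[:,0]<.75)&(P[:,1]>-.8)&(P[:,1]<.5)&(g>.08)
    Q=P[m]; print(n,"tall",m.sum(), [tuple(r) for r in np.unique(np.round(Q,1),axis=0)[:40].tolist()])
    im=c["frame"]; cu,cv_=(358,220) if n=="top" else (331,185)
    cv2.imwrite(f"pics/{n}z.png",cv2.resize(im[cv_-50:cv_+50,cu-60:cu+60],None,fx=6,fy=6,interpolation=cv2.INTER_CUBIC))
E
```

```text
top captop 871 0.1749 mid [0.534  0.2614 0.173 ] ext [0.0589 0.0583 0.0159]
top deck 1047 0.1139 mid [0.5336 0.2621 0.1127] ext [0.1139 0.1131 0.0086]
top ring 922 0.1214 mid [0.5368 0.2615 0.1209] ext [0.1019 0.1062 0.0078]
top (300, 28) [0.765 0.344 0.396]
top (500, 20) [0.771 0.066 0.396]
top tall 0 []
side captop 510 0.1749 mid [0.5369 0.2639 0.1723] ext [0.058  0.0589 0.0145]
side deck 554 0.1139 mid [0.5372 0.2639 0.1126] ext [0.1142 0.1132 0.0088]
side ring 533 0.1215 mid [0.535  0.2693 0.121 ] ext [0.0947 0.0986 0.008 ]
side (205, 100) [ 0.792 -0.212  0.001]
side (220, 300) [0.771 0.624 0.413]
side tall 233 [(0.6, -0.4, 0.1), (0.6, -0.4, 0.2), (0.7, -0.4, 0.1), (0.7, -0.4, 0.2)]
```

View pics/topz.png

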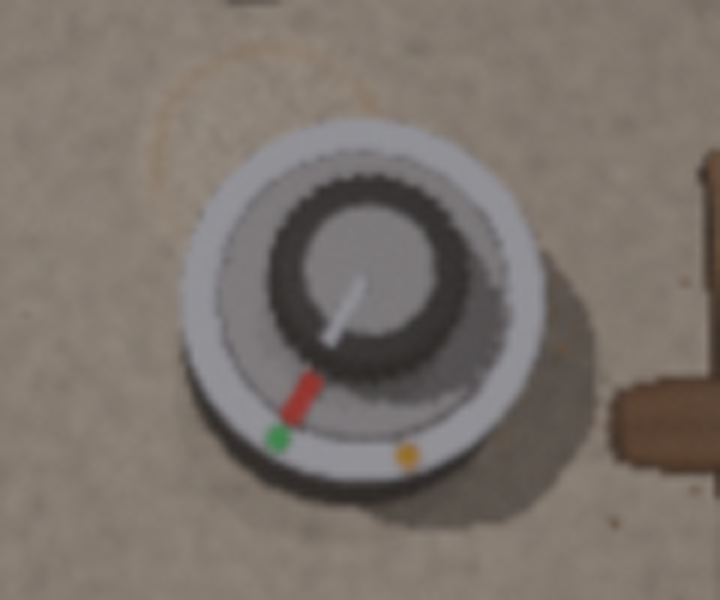

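View pics/sidez.png

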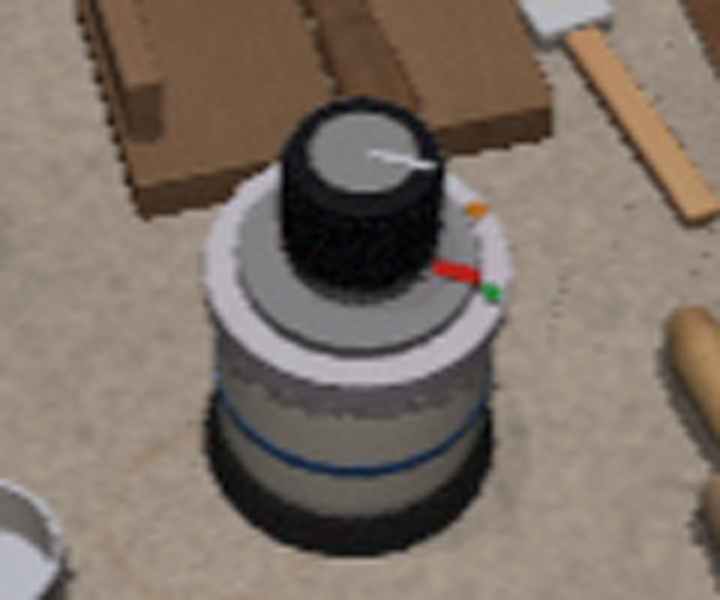

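The top zoom (6x crop) shows the pointer at green and the cap axis at about (0.535, 0.2625). The bar is at x≈0.77, z≈0.40, clear of the path. Next I plan the travel.

```bash
cat >> h.py <<'E'
def rows(cur,yaw,tgt):
    y=np.radians(yaw);X=np.array([np.cos(y),np.sin(y),0]);Y=np.array([np.sin(y),-np.cos(y),0])
    d=np.array(tgt)-np.array(cur);return np.round([X@d,Y@d,-d[2]],4)
def ob():
    o=monitor.get_obs();print(round(o["time_s"],2),np.round(o["qpos"],1),np.round(o["tool_pos"],4),np.round(o["tool_rot"],2),np.round(o["force"],1),np.round(o["wrist_torque"],2),round(o["grip_width"],4));return o
E
python3 - <<'E'
from h import *
print(rows([.232,-.607,.223],20.9,[.36,-.35,.26]))
E
```

```text
[ 0.2113 -0.1944 -0.037 ]
```

{"api": "servo_tool", "payload": {
  "targets": [
    [100,0.042,-0.039,-0.008,-0.17],
    [100,0.084,-0.078,-0.016,-0.34],
    [100,0.126,-0.117,-0.024,-0.51],
    [100,0.168,-0.156,-0.032,-0.68],
    [100,0.211,-0.194,-0.037,-0.85]
  ]
}}

```text
time_s: 1.62
tool_pos: [0.3605, -0.3491, 0.2603]
tool_rot: [179.9, 0.1, 69.9]
force: [1.3, 0.6, -0.3]
grip_width: 0.087
```

```bash
python3 - <<'E'
from h import *
o=ob(); p=o["tool_pos"].copy() if hasattr(o["tool_pos"],"copy") else o["tool_pos"]
yaw=20.9+np.degrees(.85)
print(rows([.36,-.35,.26],yaw,[.44,-.06,.26]), yaw)
E
```

```text
1.62 [ 59.4   0.  -18.3  99.9   0.   80.   21. ] [ 0.3605 -0.3491  0.2603] [1.7993e+02 6.0000e-02 6.9920e+01] [ 1.3  0.6 -0.3] [-0.   -0.13 -0.01] 0.087
[ 0.2997 -0.0261 -0.    ] 69.60141258611998
```

{"api": "servo_tool", "payload": {
  "targets": [
    [100,0.06,-0.005,0,-0.16],
    [100,0.12,-0.01,0,-0.32],
    [100,0.18,-0.015,0,-0.48],
    [100,0.24,-0.02,0,-0.64],
    [100,0.3,-0.026,0,-0.8]
  ]
}}

```text
time_s: 2.25
tool_pos: [0.4403, -0.0586, 0.2599]
tool_rot: [180.0, 0.1, 115.7]
force: [1.2, -0.4, -0.2]
grip_width: 0.087
```

```bash
python3 - <<'E'
from h import *
o=ob()
yaw=20.9+np.degrees(1.65)
print(yaw,rows(o["tool_pos"],o["tool_rot"][2],[.52,.20,.23]))
E
```

```text
2.25 [ 43.1  -8.  -35.  106.1  -4.6  80.4  34.9] [ 0.4403 -0.0586  0.2599] [1.7997e+02 9.0000e-02 1.1574e+02] [ 1.2 -0.4 -0.2] [ 0.06 -0.25 -0.03] 0.087
115.43803619658581 [0.1983 0.1841 0.0299]
```

{"api": "servo_tool", "payload": {
  "targets": [
    [100,0.04,0.037,0.006,0],
    [100,0.08,0.074,0.012,0],
    [100,0.12,0.11,0.018,0],
    [100,0.16,0.147,0.024,0],
    [100,0.198,0.184,0.03,0]
  ]
}}

```text
time_s: 2.88
tool_pos: [0.5217, 0.1988, 0.2298]
tool_rot: [179.9, 0.1, 115.4]
force: [-0.0, -0.1, 0.0]
grip_width: 0.0869
```

```bash
python3 - <<'E'
from h import *
o=ob()
print(rows(o["tool_pos"],o["tool_rot"][2],[.535,.2625,.20]))
E
```

```text
2.88 [ 23.6  12.8 -53.8  94.4  10.6  78.1  -6.3] [0.5217 0.1988 0.2298] [1.7993e+02 5.0000e-02 1.1539e+02] [-0.  -0.1  0. ] [-0.07 -0.14 -0.06] 0.0869
[0.0519 0.0393 0.0298]
```

{"api": "servo_tool", "payload": {
  "targets": [
    [100,0.026,0.02,0.015,0],
    [100,0.052,0.039,0.03,0],
    [100,0.052,0.039,0.03,0]
  ]
}}

```text
time_s: 3.25
tool_pos: [0.5324, 0.2638, 0.1982]
tool_rot: [-179.9, -0.1, 115.7]
force: [-0.7, -0.4, -0.2]
grip_width: 0.0872
```

```bash
python3 - <<'E'
from h import *
o=ob()
print(rows(o["tool_pos"],o["tool_rot"][2],[.535,.2625,.135]))
for n in("top","side"):
    c=imaging.read_camera(n)
    im=c["frame"]; cu,cv_=(358,220) if n=="top" else (331,160)
    cv2.imwrite(f"pics/{n}1.png",cv2.resize(im[cv_-70:cv_+70,cu-80:cu+80],None,fx=4,fy=4,interpolation=cv2.INTER_CUBIC))
E
```

```text
3.25 [ 14.8  20.  -53.7  91.8  16.3  76.6 -15.3] [0.5324 0.2638 0.1982] [-1.7988e+02 -1.5000e-01  1.1571e+02] [-0.7 -0.4 -0.2] [-0.   -0.06 -0.01] 0.0872
[-0.0023  0.0018  0.0632]
```

View pics/side1.png

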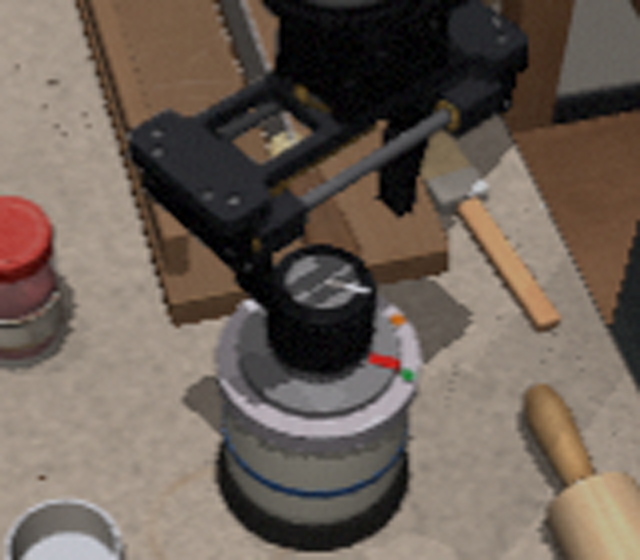

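View pics/top1.png

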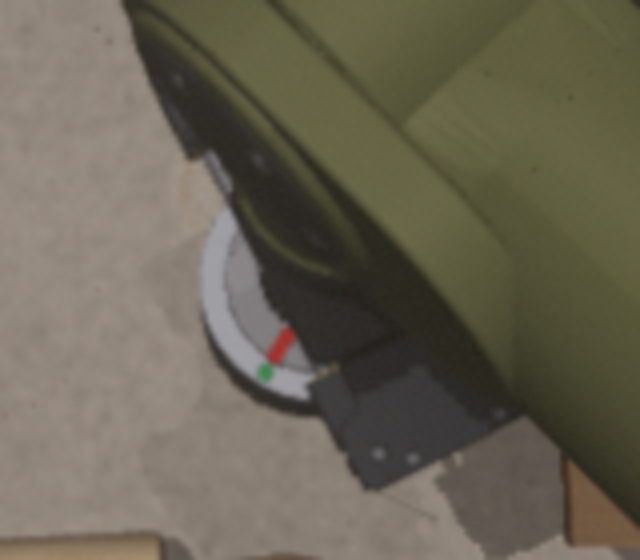

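The side view (4x crop) shows the fingers straddling the cap, with the pointer at green (408,375). The top view is mostly blocked by the arm. Descending.

{"api": "servo_tool", "payload": {
  "targets": [
    [100,0,0,0.02,0],
    [100,0,0,0.04,0],
    [100,0,0,0.055,0],
    [100,0,0,0.064,0],
    [100,0,0,0.064,0]
  ]
}}

```text
time_s: 3.98
tool_pos: [0.5335, 0.2608, 0.1347]
tool_rot: [-179.9, -0.0, 115.4]
force: [0.1, 0.8, 0.0]
grip_width: 0.0869
```

```bash
python3 - <<'E'
from h import *
o=ob()
print(rows(o["tool_pos"],o["tool_rot"][2],[.535,.2625,.135]))
c=imaging.read_camera("side");o=ob()
im=c["frame"]; cu,cv_=(331,160)
cv2.imwrite(f"pics/side2.png",cv2.resize(im[cv_-50:cv_+70,cu-80:cu+80],None,fx=5,fy=5,interpolation=cv2.INTER_CUBIC))
E
```

```text
3.98 [ 13.8  23.  -52.2  96.3  19.1  70.3 -17.3] [0.5335 0.2608 0.1347] [-1.7992e+02 -1.0000e-02  1.1544e+02] [0.1 0.8 0. ] [-0.05 -0.14  0.  ] 0.0869
[ 0.0009  0.002  -0.0003]
4.03 [ 13.8  22.9 -52.2  96.2  19.1  70.3 -17.3] [0.5339 0.2611 0.1354] [-1.7999e+02 -1.0000e-02  1.1545e+02] [-0.4  0.3 -0.3] [ 0.02 -0.11  0.01] 0.0873
```

View pics/side2.png

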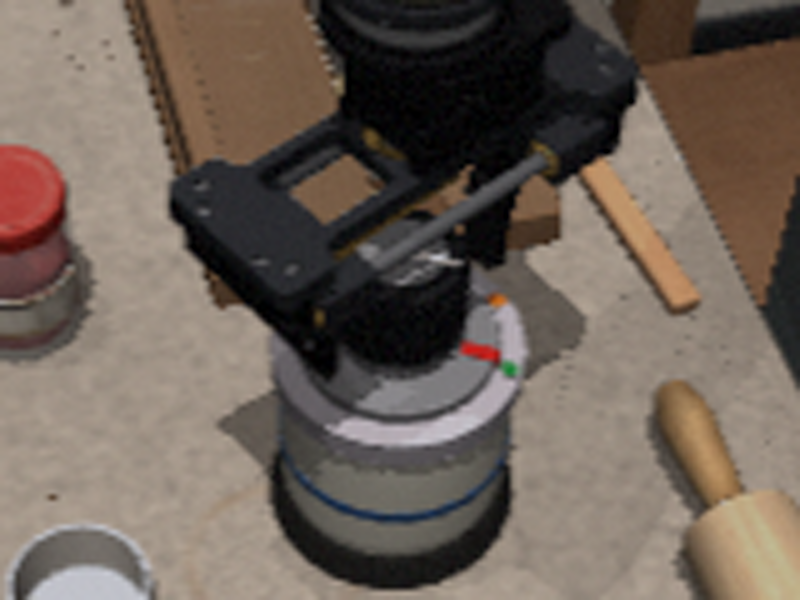

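The fingers sit either side of the cap and the pointer is still at green (495,360). Closing gently first to check the centring.

{"api": "servo_tool", "payload": {
  "targets": [
    [0,0.001,0.0015,0,0],
    [0,0.001,0.0015,0,0],
    [0,0.001,0.0015,0,0],
    [0,0.001,0.0015,0,0],
    [0,0.001,0.0015,0,0]
  ],
  "grip_force": 10
}}

```text
time_s: 4.65
tool_pos: [0.535, 0.2627, 0.1357]
tool_rot: [180.0, 0.0, 115.4]
force: [0.2, 0.0, 1.7]
grip_width: 0.0601
```

```bash
python3 -c "
from h import *
ob()"
```

```text
4.65 [ 13.5  23.1 -52.1  96.   19.2  70.4 -17.5] [0.535  0.2627 0.1357] [1.7997e+02 1.0000e-02 1.1544e+02] [0.2 0.  1.7] [ 0.06 -0.17  0.01] 0.0601
```

Centred. Now firm grip and press.

{"api": "servo_tool", "payload": {
  "targets": [
    [0,0,0,0,0],
    [0,0,0,0,0],
    [0,0,0,0.003,0],
    [0,0,0,0.006,0],
    [0,0,0,0.008,0]
  ],
  "grip_force": 55
}}

```text
time_s: 5.28
tool_pos: [0.5352, 0.2628, 0.1292]
tool_rot: [180.0, 0.1, 115.4]
force: [-2.6, -2.0, 14.5]
grip_width: 0.0591
```

```bash
python3 -c "
from h import *
ob()"
```

```text
5.28 [ 13.3  23.5 -52.   96.4  19.6  69.8 -17.8] [0.5352 0.2628 0.1292] [1.7996e+02 5.0000e-02 1.1544e+02] [-2.6 -2.  14.5] [-0.57  0.74  0.04] 0.0591
```

{"api": "servo_tool", "payload": {
  "targets": [
    [0,0,0,0.0013,0],
    [0,0,0,0.0013,0],
    [0,0,0,0.0013,-0.08],
    [0,0,0,0.0013,-0.18],
    [0,0,0,0.0013,-0.3]
  ]
}}

```text
time_s: 5.9
tool_pos: [0.5353, 0.2629, 0.1284]
tool_rot: [180.0, 0.1, 132.7]
force: [-3.7, -2.3, 13.5]
grip_width: 0.059
```

```bash
python3 - <<'E'
from h import *
ob()
c=imaging.read_camera("side")
im=c["frame"]; cu,cv_=(331,160)
cv2.imwrite(f"pics/side3.png",cv2.resize(im[cv_-50:cv_+70,cu-80:cu+80],None,fx=5,fy=5,interpolation=cv2.INTER_CUBIC))
E
```

```text
5.9 [ 15.6  24.8 -55.2  96.4  21.5  70.2  -1.9] [0.5353 0.2629 0.1284] [1.7996e+02 6.0000e-02 1.3274e+02] [-3.7 -2.3 13.5] [-0.47  0.75 -0.51] 0.059
```

View pics/side3.png

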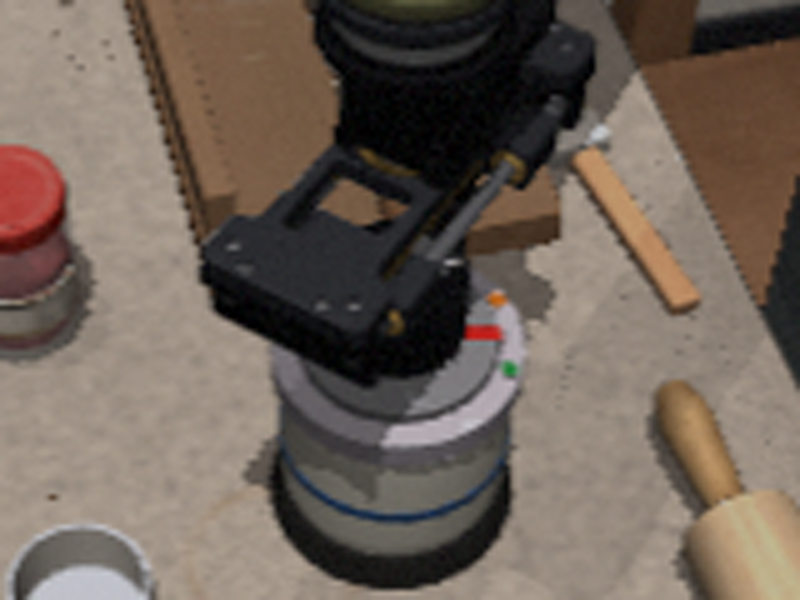

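The red pointer has moved between the marks (490,333), so the ring is driven. Going on.

{"api": "servo_tool", "payload": {
  "targets": [
    [0,0,0,0.0003,-0.11],
    [0,0,0,0.0003,-0.22],
    [0,0,0,0.0003,-0.33],
    [0,0,0,0.0003,-0.42],
    [0,0,0,0.0003,-0.48]
  ]
}}

```text
time_s: 6.58
tool_pos: [0.5354, 0.263, 0.1283]
tool_rot: [180.0, 0.1, 160.2]
force: [-3.7, -2.0, 15.5]
grip_width: 0.0591
```

```bash
python3 - <<'E'
from h import *
ob()
c=imaging.read_camera("side")
for l in("pointer_tip","amber_mark"): print(l,[(np.round(d["at"],1),round(d["confidence"],2)) for d in pinpoint("side",l)[:2]])
im=c["frame"]; cu,cv_=(331,160)
cv2.imwrite(f"pics/side4.png",cv2.resize(im[cv_-50:cv_+70,cu-80:cu+80],None,fx=5,fy=5,interpolation=cv2.INTER_CUBIC))
E
```

```text
6.58 [ 19.1  27.2 -60.7  96.3  25.   71.3  23.1] [0.5354 0.263  0.1283] [1.7997e+02 8.0000e-02 1.6016e+02] [-3.7 -2.  15.5] [-0.54  0.68 -0.51] 0.0591
pointer_tip [(array([347.2, 168.1]), 0.53)]
amber_mark [(array([347.3, 168.3]), 0.9)]
```

View pics/side4.png

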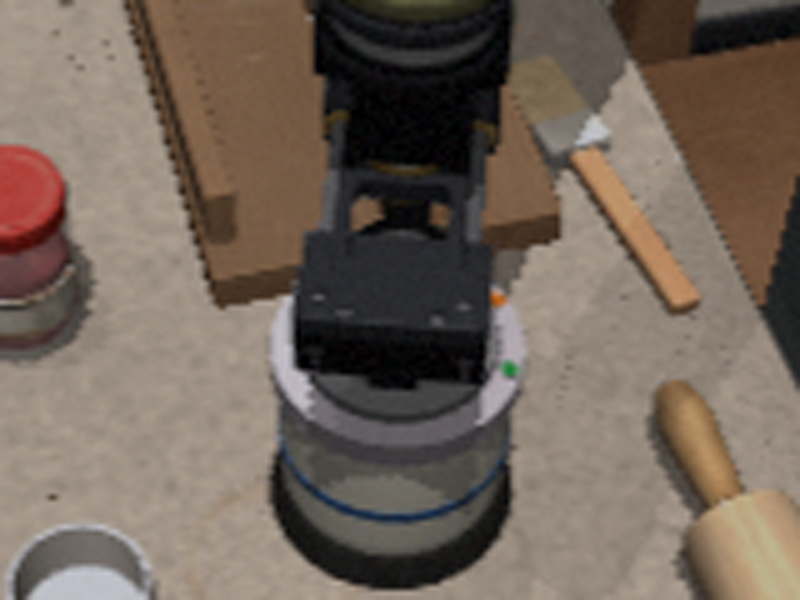

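Turned 0.78 rad with steady torque of 0.51 N m, and the pointer is now hidden behind the gripper. Continuing in small steps to the stop.

{"api": "servo_tool", "payload": {
  "targets": [
    [0,0,0,0.0003,-0.04],
    [0,0,0,0.0003,-0.08],
    [0,0,0,0.0003,-0.08]
  ]
}}

```text
time_s: 7.1
tool_pos: [0.5354, 0.263, 0.1282]
tool_rot: [180.0, 0.0, 164.5]
force: [-4.2, -1.8, 15.9]
grip_width: 0.0594
```

```bash
python3 -c "
from h import *
ob()"
```

```text
7.1 [ 19.7  27.7 -61.5  96.2  25.6  71.5  27. ] [0.5354 0.263  0.1282] [1.7996e+02 5.0000e-02 1.6450e+02] [-4.2 -1.8 15.9] [-0.59  0.79 -1.14] 0.0594
```

Torque has jumped to 1.14 N m, so this looks like the end stop. Checking both cameras.

```bash
python3 - <<'E'
from h import *
a=[]
for n in("top","side"):
    c=imaging.read_camera(n)
    for l in("pointer_tip","amber_mark"): print(n,l,[(np.round(d["at"],1),round(d["confidence"],2)) for d in pinpoint(n,l)[:2]])
    A=np.array([.535,.2625]);
    for th in (0.7,0.8):
        g=np.arctan2(.2865-.2625,.49-.535)+th
        print(n,th,'exp tip',np.round(proj(c,np.array([A[0]+.046*np.cos(g),A[1]+.046*np.sin(g),.12])),1))
    im=c["frame"]; cu,cv_=(358,220) if n=="top" else (345,165)
    a.append(cv2.resize(im[cv_-30:cv_+40,cu-25:cu+25],None,fx=8,fy=8,interpolation=cv2.INTER_CUBIC))
cv2.imwrite("pics/b5.png",np.hstack(a))
E
```

```text
top pointer_tip [(array([365.6, 241.2]), 0.75), (array([357. , 228.1]), 0.58)]
top amber_mark []
top 0.7 exp tip [363.8 242.5]
top 0.8 exp tip [366.2 241.8]
side pointer_tip [(array([330.2, 294.8]), 0.44)]
side amber_mark [(array([348.1, 169.7]), 0.85)]
side 0.7 exp tip [348.6 169.3]
side 0.8 exp tip [347.6 167.9]
```

View pics/b5.png

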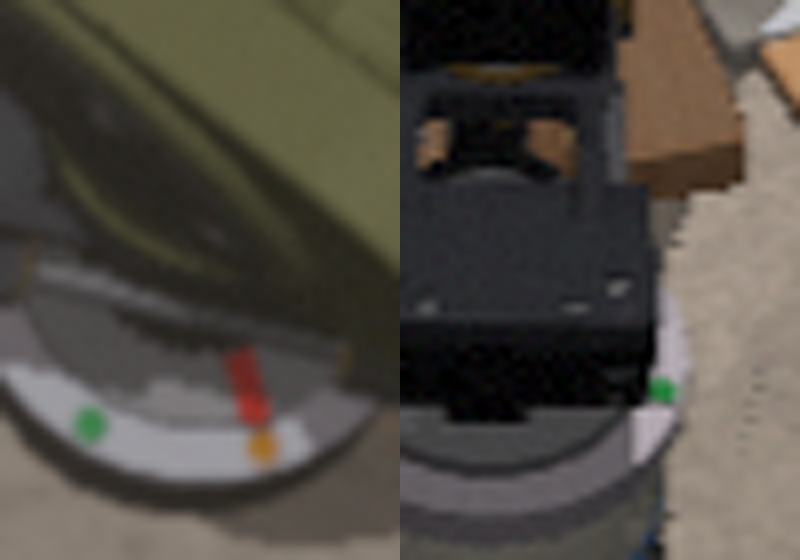

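The top view shows the red pointer right at the orange dot: tip at about (258,410) in the crop, which is pixel (365.6,241.2). The ring is vented at the stop. Holding it there for over 3 s.

{"api": "servo_tool", "payload": {
  "targets": [
    [0,0,0,0,0],
    [0,0,0,0,0],
    [0,0,0,0,0],
    [0,0,0,0,0],
    [0,0,0,0,0]
  ]
}}

```text
time_s: 8.02
tool_pos: [0.5354, 0.263, 0.1282]
tool_rot: [180.0, 0.1, 164.5]
force: [-4.1, -1.0, 15.7]
grip_width: 0.0588
```

{"api": "servo_tool", "payload": {
  "targets": [
    [0,0,0,0,0],
    [0,0,0,0,0],
    [0,0,0,0,0],
    [0,0,0,0,0],
    [0,0,0,0,0]
  ]
}}

```text
time_s: 8.65
tool_pos: [0.5355, 0.263, 0.1282]
tool_rot: [180.0, 0.1, 164.5]
force: [-4.2, -2.7, 17.1]
grip_width: 0.059
```

{"api": "servo_tool", "payload": {
  "targets": [
    [0,0,0,0,0],
    [0,0,0,0,0],
    [0,0,0,0,0],
    [0,0,0,0,0],
    [0,0,0,0,0]
  ]
}}

```text
time_s: 9.28
tool_pos: [0.5354, 0.263, 0.1282]
tool_rot: [180.0, 0.1, 164.5]
force: [-3.7, -2.0, 16.3]
grip_width: 0.059
```

{"api": "servo_tool", "payload": {
  "targets": [
    [0,0,0,0,0],
    [0,0,0,0,0],
    [0,0,0,0,0],
    [0,0,0,0,0],
    [0,0,0,0,0]
  ]
}}

```text
time_s: 9.9
tool_pos: [0.5354, 0.263, 0.1282]
tool_rot: [180.0, 0.1, 164.5]
force: [-4.3, -1.7, 16.1]
grip_width: 0.0589
```

{"api": "servo_tool", "payload": {
  "targets": [
    [0,0,0,0,0],
    [0,0,0,0,0],
    [0,0,0,0,0],
    [0,0,0,0,0],
    [0,0,0,0,0]
  ]
}}

```text
time_s: 10.52
tool_pos: [0.5354, 0.263, 0.1282]
tool_rot: [180.0, 0.1, 164.5]
force: [-2.8, -2.3, 16.5]
grip_width: 0.059
```

{"api": "servo_tool", "payload": {
  "targets": [
    [0,0,0,0,0],
    [0,0,0,0,0],
    [0,0,0,0,0],
    [0,0,0,0,0],
    [0,0,0,0,0]
  ]
}}

```text
time_s: 11.15
tool_pos: [0.5354, 0.263, 0.1282]
tool_rot: [180.0, 0.1, 164.5]
force: [-4.2, -1.9, 15.8]
grip_width: 0.0589
```

Vented for more than 4 s. Releasing so the cap springs up, then raising by about 7.5 mm and regripping.

{"api": "servo_tool", "payload": {
  "targets": [
    [40,0,0,-0.002,0.02],
    [85,0,0,-0.006,0.02],
    [85,0,0,-0.01,0.02],
    [85,0,0,-0.01,0.02],
    [85,0,0,-0.01,0.02]
  ]
}}

```text
time_s: 11.78
tool_pos: [0.5347, 0.2624, 0.1352]
tool_rot: [-180.0, -0.0, 163.6]
force: [-0.3, -0.4, 0.4]
grip_width: 0.0738
```

```bash
python3 - <<'E'
from h import *
o=ob();print(rows(o["tool_pos"],o["tool_rot"][2],[.535,.2625,.1365]))
a=[]
for n in("top","side"):
    c=imaging.read_camera(n)
    print(n,[(np.round(d["at"],1),round(d["confidence"],2)) for d in pinpoint(n,"pointer_tip")[:2]])
    im=c["frame"]; cu,cv_=(358,220) if n=="top" else (335,165)
    a.append(cv2.resize(im[cv_-30:cv_+40,cu-25:cu+25],None,fx=8,fy=8,interpolation=cv2.INTER_CUBIC))
cv2.imwrite("pics/b6.png",np.hstack(a))
E
```

```text
11.78 [ 19.8  27.2 -61.6  95.9  25.   72.2  26.5] [0.5347 0.2624 0.1352] [-1.7997e+02 -3.0000e-02  1.6358e+02] [-0.3 -0.4  0.4] [ 0.08 -0.12  0.03] 0.0738
[-0.0003  0.0001 -0.0013]
top [(array([366.7, 241.7]), 0.95)]
side [(array([346.5, 168. ]), 0.96)]
```

View pics/b6.png

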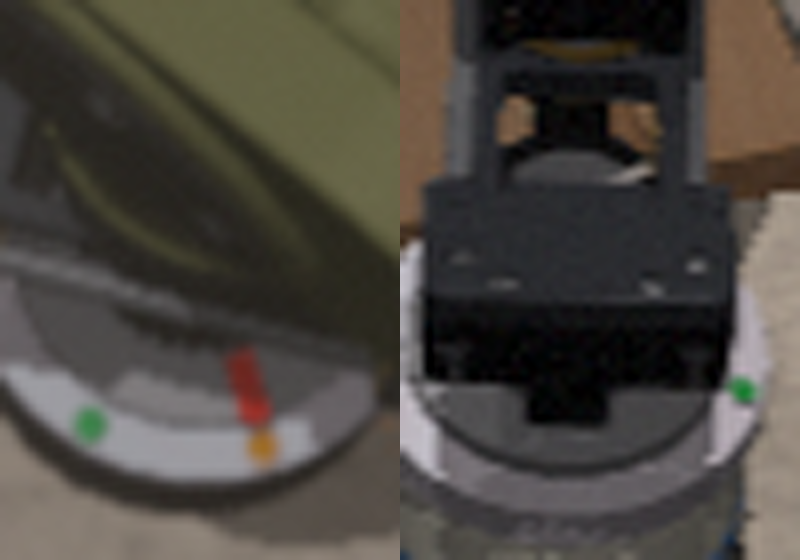

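The pointer is still at orange (366.7,241.7 in top) and the cap is free. Regripping with no vertical load.

{"api": "servo_tool", "payload": {
  "targets": [
    [0,0,0,-0.001,0],
    [0,0,0,-0.001,0],
    [0,0,0,-0.001,0],
    [0,0,0,-0.001,0],
    [0,0,0,-0.001,0.05]
  ],
  "grip_force": 40
}}

```text
time_s: 12.6
tool_pos: [0.535, 0.2629, 0.1367]
tool_rot: [180.0, 0.0, 160.7]
force: [0.5, 0.5, 0.3]
grip_width: 0.0594
```

```bash
python3 -c "
from h import *
ob()"
```

```text
12.6 [ 19.5  26.8 -61.1  95.8  24.5  72.1  23.9] [0.535  0.2629 0.1367] [1.7997e+02 1.0000e-02 1.6068e+02] [0.5 0.5 0.3] [ 0.23 -0.25  0.2 ] 0.0594
```

{"api": "servo_tool", "payload": {
  "targets": [
    [0,0,0,0,0.1],
    [0,0,0,0,0.22],
    [0,0,0,0,0.34],
    [0,0,0,0,0.46],
    [0,0,0,0,0.55]
  ]
}}

```text
time_s: 13.22
tool_pos: [0.535, 0.2629, 0.1367]
tool_rot: [180.0, 0.0, 129.1]
force: [0.8, 0.7, -0.0]
grip_width: 0.0592
```

```bash
python3 - <<'E'
from h import *
ob();a=[]
for n in("top","side"):
    c=imaging.read_camera(n)
    print(n,[(np.round(d["at"],1),round(d["confidence"],2)) for d in pinpoint(n,"pointer_tip")[:2]])
    im=c["frame"]; cu,cv_=(358,220) if n=="top" else (340,165)
    a.append(cv2.resize(im[cv_-30:cv_+40,cu-25:cu+25],None,fx=8,fy=8,interpolation=cv2.INTER_CUBIC))
cv2.imwrite("pics/b7.png",np.hstack(a))
E
```

```text
13.22 [ 15.4  24.  -54.8  95.9  20.6  70.9  -4.9] [0.535  0.2629 0.1367] [1.7997e+02 1.0000e-02 1.2905e+02] [ 0.8  0.7 -0. ] [ 0.23 -0.26  0.2 ] 0.0592
top [(array([350.2, 241.9]), 0.78)]
side [(array([352.7, 178. ]), 0.56), (array([251. , 161.2]), 0.42)]
```

View pics/b7.png

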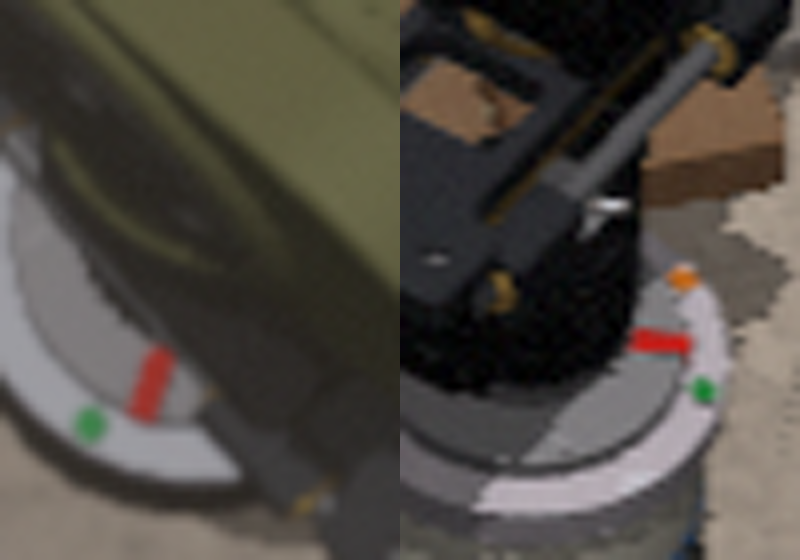

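The cap carries the ring back, and the pointer is about 0.2 rad short of green. Now fine steps while watching torque for the click.

{"api": "servo_tool", "payload": {
  "targets": [
    [0,0,0,0,0.08],
    [0,0,0,0,0.16],
    [0,0,0,0,0.24]
  ]
}}

```text
time_s: 13.8
tool_pos: [0.5349, 0.2629, 0.1367]
tool_rot: [180.0, -0.0, 115.4]
force: [0.9, 0.9, 0.7]
grip_width: 0.0594
```

```bash
python3 -c "
from h import *
ob()"
```

```text
13.8 [ 13.6  23.1 -52.2  95.9  19.2  70.5 -17.5] [0.5349 0.2629 0.1367] [ 1.7998e+02 -1.0000e-02  1.1544e+02] [0.9 0.9 0.7] [ 0.23 -0.25  0.28] 0.0594
```

{"api": "servo_tool", "payload": {
  "targets": [
    [0,0,0,0,0.04],
    [0,0,0,0,0.08]
  ]
}}

```text
time_s: 14.05
tool_pos: [0.5349, 0.2629, 0.1367]
tool_rot: [180.0, -0.0, 110.8]
force: [0.8, 1.9, 0.9]
grip_width: 0.0591
```

```bash
python3 -c "
from h import *
ob()"
```

```text
14.05 [ 13.   22.7 -51.3  96.   18.7  70.4 -21.7] [0.5349 0.2629 0.1367] [ 1.7998e+02 -1.0000e-02  1.1084e+02] [0.8 1.9 0.9] [ 0.29 -0.19  0.3 ] 0.0591
```

{"api": "servo_tool", "payload": {
  "targets": [
    [0,0,0,0,0.04],
    [0,0,0,0,0.08]
  ]
}}

```text
time_s: 14.3
tool_pos: [0.5349, 0.2628, 0.1367]
tool_rot: [180.0, -0.0, 106.2]
force: [1.4, 1.3, 0.2]
grip_width: 0.0593
```

```bash
python3 -c "
from h import *
ob()"
```

```text
14.3 [ 12.4  22.4 -50.5  96.   18.2  70.2 -26.1] [0.5349 0.2628 0.1367] [ 1.7999e+02 -1.0000e-02  1.0616e+02] [1.4 1.3 0.2] [ 0.37 -0.26  0.28] 0.0593
```

{"api": "servo_tool", "payload": {
  "targets": [
    [0,0,0,0,0.03],
    [0,0,0,0,0.06]
  ]
}}

```text
time_s: 14.55
tool_pos: [0.5349, 0.2628, 0.1367]
tool_rot: [180.0, -0.0, 102.7]
force: [0.6, 1.6, 0.6]
grip_width: 0.0593
```

```bash
python3 -c "
from h import *
ob()"
```

```text
14.55 [ 11.9  22.2 -49.8  96.   17.9  70.2 -29.3] [0.5349 0.2628 0.1367] [ 1.7999e+02 -1.0000e-02  1.0274e+02] [0.6 1.6 0.6] [ 0.4  -0.22  0.28] 0.0593
```

{"api": "servo_tool", "payload": {
  "targets": [
    [0,0,0,0,0.03],
    [0,0,0,0,0.06]
  ]
}}

```text
time_s: 14.8
tool_pos: [0.5349, 0.2628, 0.1367]
tool_rot: [180.0, -0.0, 99.3]
force: [0.3, 2.4, 1.7]
grip_width: 0.0591
```

```bash
python3 -c "
from h import *
ob()"
```

```text
14.8 [ 11.4  22.  -49.2  96.   17.6  70.1 -32.5] [0.5349 0.2628 0.1367] [ 1.7999e+02 -1.0000e-02  9.9290e+01] [0.3 2.4 1.7] [ 0.5  -0.25  0.21] 0.0591
```

{"api": "servo_tool", "payload": {
  "targets": [
    [0,0,0,0,0.03],
    [0,0,0,0,0.06]
  ]
}}

```text
time_s: 15.05
tool_pos: [0.5348, 0.2628, 0.1367]
tool_rot: [180.0, -0.0, 95.9]
force: [0.8, 1.6, 0.4]
grip_width: 0.0593
```

```bash
python3 - <<'E'
from h import *
ob();a=[]
for n in("top","side"):
    c=imaging.read_camera(n)
    print(n,[(np.round(d["at"],1),round(d["confidence"],2)) for d in pinpoint(n,"pointer_tip")[:2]])
    im=c["frame"]; cu,cv_=(358,220) if n=="top" else (340,165)
    a.append(cv2.resize(im[cv_-30:cv_+40,cu-25:cu+25],None,fx=8,fy=8,interpolation=cv2.INTER_CUBIC))
cv2.imwrite("pics/b8.png",np.hstack(a))
E
```

```text
15.05 [ 11.   21.8 -48.6  96.   17.3  70.  -35.7] [0.5348 0.2628 0.1367] [ 1.800e+02 -1.000e-02  9.585e+01] [0.8 1.6 0.4] [ 0.53 -0.21  0.28] 0.0593
top [(array([347.8, 238.8]), 0.39)]
side [(array([351.7, 180.1]), 0.59)]
```

View pics/b8.png

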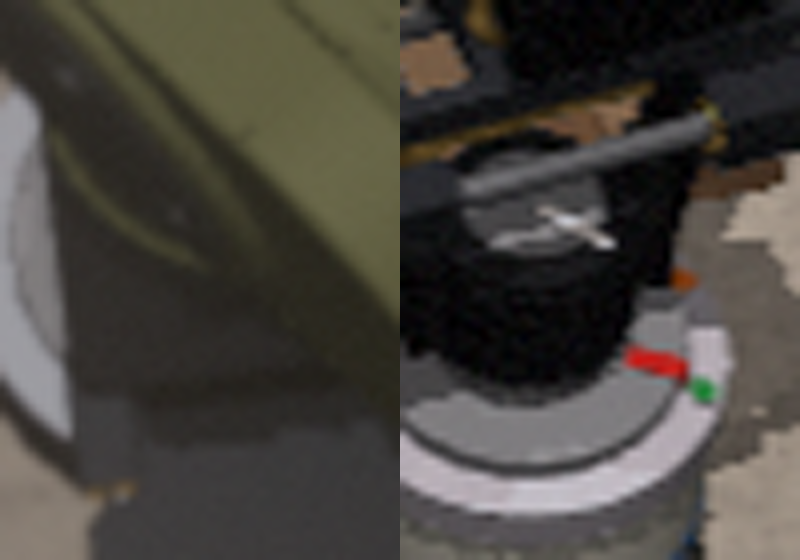

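The side view shows the pointer at green (tip (687,370), dot (703,390) in the crop), the same offset as at the start, and the cap's white line is slipping past it. Going on until the click.

{"api": "servo_tool", "payload": {
  "targets": [
    [0,0,0,0,0.03]
  ]
}}

```text
time_s: 15.38
tool_pos: [0.5349, 0.2627, 0.1367]
tool_rot: [180.0, -0.0, 94.2]
force: [0.9, 2.8, 2.3]
grip_width: 0.0592
```

```bash
python3 -c "
from h import *
ob()"
```

```text
15.38 [ 10.8  21.7 -48.3  96.   17.1  70.  -37.3] [0.5349 0.2627 0.1367] [ 1.800e+02 -1.000e-02  9.418e+01] [0.9 2.8 2.3] [ 0.59 -0.18  0.24] 0.0592
```

{"api": "servo_tool", "payload": {
  "targets": [
    [0,0,0,0,0.03]
  ]
}}

```text
time_s: 15.5
tool_pos: [0.5349, 0.2628, 0.1367]
tool_rot: [180.0, -0.0, 92.4]
force: [0.3, 2.2, 1.5]
grip_width: 0.0591
```

```bash
python3 -c "
from h import *
ob()"
```

```text
15.5 [ 10.5  21.6 -48.   96.   17.   69.9 -38.9] [0.5349 0.2628 0.1367] [ 1.7999e+02 -1.0000e-02  9.2430e+01] [0.3 2.2 1.5] [ 0.56 -0.19  0.28] 0.0591
```

{"api": "servo_tool", "payload": {
  "targets": [
    [0,0,0,0,0.03]
  ]
}}

```text
time_s: 15.62
tool_pos: [0.5349, 0.2628, 0.1367]
tool_rot: [180.0, -0.0, 90.7]
force: [1.9, 1.7, 0.9]
grip_width: 0.0593
```

```bash
python3 -c "
from h import *
ob()"
```

```text
15.62 [ 10.3  21.5 -47.7  96.   16.8  69.9 -40.5] [0.5349 0.2628 0.1367] [179.99  -0.    90.71] [1.9 1.7 0.9] [ 0.61 -0.1   0.3 ] 0.0593
```

{"api": "servo_tool", "payload": {
  "targets": [
    [0,0,0,0,0.03]
  ]
}}

```text
time_s: 15.75
tool_pos: [0.5349, 0.2628, 0.1367]
tool_rot: [180.0, -0.0, 89.0]
force: [-0.3, 4.3, 1.2]
grip_width: 0.0592
```

```bash
python3 -c "
from h import *
ob()"
```

```text
15.75 [ 10.1  21.5 -47.4  96.   16.7  69.9 -42.1] [0.5349 0.2628 0.1367] [ 1.800e+02 -1.000e-02  8.898e+01] [-0.3  4.3  1.2] [ 0.63 -0.15  0.31] 0.0592
```

{"api": "servo_tool", "payload": {
  "targets": [
    [0,0,0,0,0.03]
  ]
}}

```text
time_s: 15.88
tool_pos: [0.5348, 0.2628, 0.1367]
tool_rot: [180.0, -0.0, 87.3]
force: [0.3, 3.4, 1.7]
grip_width: 0.0591
```

```bash
python3 -c "
from h import *
ob()"
```

```text
15.88 [  9.9  21.4 -47.1  96.   16.5  69.8 -43.7] [0.5348 0.2628 0.1367] [180.    -0.    87.26] [0.3 3.4 1.7] [ 0.61 -0.15  0.31] 0.0591
```

{"api": "servo_tool", "payload": {
  "targets": [
    [0,0,0,0,0.03]
  ]
}}

```text
time_s: 16.0
tool_pos: [0.5348, 0.2627, 0.1366]
tool_rot: [-180.0, -0.0, 85.5]
force: [1.0, 2.7, 1.9]
grip_width: 0.0593
```

```bash
python3 - <<'E'
from h import *
ob()
c=imaging.read_camera("side")
im=c["frame"]; cu,cv_=(340,165)
cv2.imwrite("pics/s9.png",cv2.resize(im[cv_-30:cv_+40,cu-40:cu+30],None,fx=8,fy=8,interpolation=cv2.INTER_CUBIC))
E
```

```text
16.0 [  9.6  21.3 -46.8  96.1  16.4  69.8 -45.3] [0.5348 0.2627 0.1366] [-180.     -0.     85.54] [1.  2.7 1.9] [ 0.68 -0.08  0.28] 0.0593
```

View pics/s9.png

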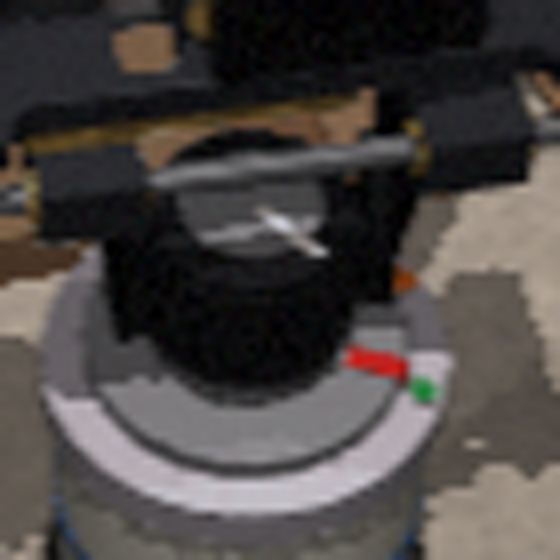

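```bash
python3 - <<'E'
from h import *
c=imaging.read_camera("side")
def ang(a,b,z,o,f):
    A=onz(c,[o[0]+a[0]/f,o[1]+a[1]/f],z);B=onz(c,[o[0]+b[0]/f,o[1]+b[1]/f],z);d=B-A;return np.degrees(np.arctan2(d[1],d[0]))%360
print("init line",ang((370,153),(435,165),.1745,(271,135),6),"ptr",ang((433,267),(478,277),.12,(271,135),6))
print("now line",ang((260,208),(325,252),.1745,(300,135),8),"ptr",ang((348,357),(405,372),.12,(300,135),8))
print("b8 line",ang((540,208),(612,245),.1745,(315-50,135),8))
E
```

```text
init line 151.69293773215355 ptr 149.45699729998242
now line 122.93031547166365 ptr 146.65554773551474
b8 line 130.7772397862142
```

The cap has turned about 30° past its start angle with the pointer at green. Torque readings so far don't show an unambiguous drop, so I continue in fine steps to see the tooth's torque pattern.

{"api": "servo_tool", "payload": {
  "targets": [
    [0,0,0,0,0.03]
  ]
}}

```text
time_s: 16.23
tool_pos: [0.5349, 0.2627, 0.1367]
tool_rot: [180.0, -0.0, 83.9]
force: [0.7, 3.0, 2.9]
grip_width: 0.0592
```

```bash
python3 -c "
from h import *
ob()"
```

```text
16.23 [  9.4  21.2 -46.5  96.1  16.2  69.8 -46.9] [0.5349 0.2627 0.1367] [ 1.800e+02 -1.000e-02  8.385e+01] [0.7 3.  2.9] [ 0.71 -0.12  0.26] 0.0592
```

{"api": "servo_tool", "payload": {
  "targets": [
    [0,0,0,0,0.03]
  ]
}}

```text
time_s: 16.35
tool_pos: [0.5349, 0.2627, 0.1367]
tool_rot: [-180.0, -0.0, 82.1]
force: [-0.1, 3.1, 3.5]
grip_width: 0.0595
```

```bash
python3 -c "
from h import *
ob()"
```

```text
16.35 [  9.2  21.1 -46.2  96.1  16.1  69.7 -48.6] [0.5349 0.2627 0.1367] [-180.    -0.    82.1] [-0.1  3.1  3.5] [ 0.7  -0.08  0.31] 0.0595
```

{"api": "servo_tool", "payload": {
  "targets": [
    [0,0,0,0,0.03]
  ]
}}

```text
time_s: 16.48
tool_pos: [0.5349, 0.2627, 0.1367]
tool_rot: [180.0, -0.0, 80.4]
force: [0.1, 2.7, 3.1]
grip_width: 0.0592
```

```bash
python3 -c "
from h import *
ob()"
```

```text
16.48 [  9.   21.  -45.9  96.1  15.9  69.7 -50.2] [0.5349 0.2627 0.1367] [ 1.800e+02 -1.000e-02  8.038e+01] [0.1 2.7 3.1] [ 0.72 -0.06  0.32] 0.0592
```

{"api": "servo_tool", "payload": {
  "targets": [
    [0,0,0,0,0.03]
  ]
}}

```text
time_s: 16.6
tool_pos: [0.5348, 0.2627, 0.1367]
tool_rot: [180.0, -0.0, 78.7]
force: [0.7, 3.4, 2.5]
grip_width: 0.0594
```

```bash
python3 -c "
from h import *
ob()"
```

```text
16.6 [  8.8  20.9 -45.6  96.1  15.8  69.7 -51.8] [0.5348 0.2627 0.1367] [180.    -0.    78.66] [0.7 3.4 2.5] [0.73 0.04 0.26] 0.0594
```

{"api": "servo_tool", "payload": {
  "targets": [
    [0,0,0,0,0.03]
  ]
}}

```text
time_s: 16.73
tool_pos: [0.5348, 0.2627, 0.1366]
tool_rot: [-180.0, -0.0, 76.9]
force: [0.7, 3.4, 2.8]
grip_width: 0.0591
```

```bash
python3 -c "
from h import *
ob()"
```

```text
16.73 [  8.5  20.8 -45.3  96.1  15.6  69.6 -53.4] [0.5348 0.2627 0.1366] [-180.     -0.     76.94] [0.7 3.4 2.8] [0.79 0.05 0.26] 0.0591
```

{"api": "servo_tool", "payload": {
  "targets": [
    [0,0,0,0,0.03]
  ]
}}

```text
time_s: 16.85
tool_pos: [0.5348, 0.2628, 0.1367]
tool_rot: [-180.0, -0.0, 75.2]
force: [0.6, 3.5, 2.7]
grip_width: 0.0592
```

```bash
python3 -c "
from h import *
ob()"
```

```text
16.85 [  8.3  20.8 -45.   96.1  15.5  69.6 -55. ] [0.5348 0.2628 0.1367] [-1.800e+02 -1.000e-02  7.522e+01] [0.6 3.5 2.7] [0.82 0.05 0.26] 0.0592
```

```bash
python3 - <<'E'
from h import *
c=imaging.read_camera("side")
im=c["frame"]; cu,cv_=(340,165)
cv2.imwrite("pics/s10.png",cv2.resize(im[cv_-30:cv_+40,cu-40:cu+30],None,fx=8,fy=8,interpolation=cv2.INTER_CUBIC))
E
```

```text
(no output)
```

View pics/s10.png

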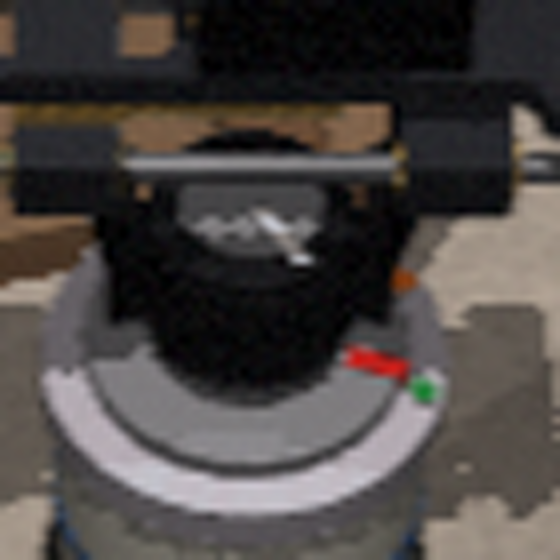

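The cap line moved on by about another 10° (tip at (310,262)) with the pointer still at green, so the cap turns and isn't slipping in the fingers. It has slipped about 40° against a 22.5° tooth pitch. To locate the click surely, I sample averaged torque over the next tooth.

```bash
cat > s.py <<'E'
from h import *
r=[]
for i in range(5):
    imaging.read_camera("side");o=monitor.get_obs();r.append([o["wrist_torque"][2],o["force"][2]])
r=np.array(r);print(round(o["time_s"],2),"yaw",round(o["tool_rot"][2],1),"tz %.3f +- %.3f fz %.1f"%(r[:,0].mean(),r[:,0].std()/5**.5,r[:,1].mean()))
E
python3 s.py
```

```text
17.15 yaw 75.3 tz -0.152 +- 0.021 fz 2.9
```

{"api": "servo_tool", "payload": {
  "targets": [
    [0,0,0,-0.0005,0.04]
  ]
}}

```text
time_s: 17.27
tool_pos: [0.5348, 0.2627, 0.1367]
tool_rot: [-180.0, 0.0, 73.0]
force: [1.3, 4.2, -2.0]
grip_width: 0.0594
```

```bash
python3 s.py
```

```text
17.52 yaw 73.0 tz -0.150 +- 0.051 fz -1.1
```

{"api": "servo_tool", "payload": {
  "targets": [
    [0,0,0,0,0.04]
  ]
}}

```text
time_s: 17.65
tool_pos: [0.5348, 0.2627, 0.1367]
tool_rot: [-180.0, 0.0, 70.7]
force: [1.2, 5.6, -2.2]
grip_width: 0.0593
```

```bash
python3 s.py
```

```text
17.9 yaw 70.8 tz -0.119 +- 0.037 fz -2.4
```

{"api": "servo_tool", "payload": {
  "targets": [
    [0,0,0,0,0.04]
  ]
}}

```text
time_s: 18.02
tool_pos: [0.5348, 0.2626, 0.1367]
tool_rot: [-180.0, 0.0, 68.5]
force: [0.5, 5.6, -2.1]
grip_width: 0.0592
```

```bash
python3 s.py
```

```text
18.27 yaw 68.5 tz -0.033 +- 0.040 fz -2.1
```

{"api": "servo_tool", "payload": {
  "targets": [
    [0,0,0,0,0.04]
  ]
}}

```text
time_s: 18.4
tool_pos: [0.5348, 0.2626, 0.1367]
tool_rot: [-180.0, 0.0, 66.2]
force: [1.2, 4.8, -1.0]
grip_width: 0.0593
```

```bash
python3 s.py
```

```text
18.65 yaw 66.2 tz -0.053 +- 0.044 fz -2.1
```

{"api": "servo_tool", "payload": {
  "targets": [
    [0,0,0,0,0.04]
  ]
}}

```text
time_s: 18.77
tool_pos: [0.5348, 0.2626, 0.1367]
tool_rot: [-180.0, 0.0, 63.9]
force: [2.2, 4.4, -2.3]
grip_width: 0.0594
```

```bash
python3 s.py
```

```text
19.02 yaw 63.9 tz -0.054 +- 0.032 fz -2.2
```

```bash
cat > s.py <<'E'
from h import *
o=monitor.get_obs();m=o["wrist_torque"][2];y0=o["tool_rot"][2]
r=[]
for i in range(3):
    imaging.read_camera("side");o=monitor.get_obs();r.append(o["wrist_torque"][2])
print(round(o["time_s"],2),"yaw %.2f->%.2f"%(y0,o["tool_rot"][2]),"moving %.2f"%m,"static",np.round(r,2))
E

```

{"api": "servo_tool", "payload": {
  "targets": [
    [0,0,0,0,0.04]
  ]
}}

```text
time_s: 19.15
tool_pos: [0.5347, 0.2626, 0.1367]
tool_rot: [-180.0, 0.0, 61.6]
force: [0.8, 4.3, -1.8]
grip_width: 0.0598
```

```bash
python3 s.py
```

```text
19.3 yaw 61.62->61.61 moving 0.24 static [ 0.03 -0.12 -0.11]
```

{"api": "servo_tool", "payload": {
  "targets": [
    [0,0,0,0,0.04]
  ]
}}

```text
time_s: 19.42
tool_pos: [0.5347, 0.2627, 0.1368]
tool_rot: [-180.0, 0.0, 59.3]
force: [0.9, 4.8, -1.2]
grip_width: 0.0593
```

```bash
python3 s.py
```

```text
19.57 yaw 59.32->59.32 moving 0.28 static [ 0.09 -0.09 -0.14]
```

{"api": "servo_tool", "payload": {
  "targets": [
    [0,0,0,0,0.04]
  ]
}}

```text
time_s: 19.7
tool_pos: [0.5347, 0.2627, 0.1367]
tool_rot: [-180.0, 0.0, 57.0]
force: [1.6, 5.1, -2.5]
grip_width: 0.0592
```

```bash
python3 s.py
```

```text
19.85 yaw 57.03->57.03 moving 0.21 static [ 0.09 -0.04 -0.18]
```

{"api": "servo_tool", "payload": {
  "targets": [
    [0,0,0,0,0.04]
  ]
}}

```text
time_s: 19.98
tool_pos: [0.5347, 0.2627, 0.1368]
tool_rot: [-180.0, 0.0, 54.7]
force: [1.9, 5.0, -2.4]
grip_width: 0.0591
```

```bash
python3 s.py
```

```text
20.12 yaw 54.74->54.74 moving 0.25 static [ 0.09 -0.11 -0.11]
```

{"api": "servo_tool", "payload": {
  "targets": [
    [0,0,0,0,0.04]
  ]
}}

```text
time_s: 20.25
tool_pos: [0.5347, 0.2627, 0.1367]
tool_rot: [-180.0, 0.0, 52.4]
force: [1.2, 5.6, -2.6]
grip_width: 0.0591
```

```bash
python3 s.py
```

```text
20.4 yaw 52.45->52.45 moving 0.28 static [ 0.03 -0.14 -0.12]
```

{"api": "servo_tool", "payload": {
  "targets": [
    [0,0,0,0,0.04]
  ]
}}

```text
time_s: 20.52
tool_pos: [0.5347, 0.2627, 0.1368]
tool_rot: [-180.0, 0.0, 50.2]
force: [0.3, 3.9, -2.5]
grip_width: 0.0592
```

```bash
python3 s.py
```

```text
20.68 yaw 50.16->50.16 moving 0.24 static [ 0.09 -0.05 -0.14]
```

```bash
python3 - <<'E'
from h import *
c=imaging.read_camera("side")
im=c["frame"]; cu,cv_=(340,165)
cv2.imwrite("pics/s11.png",cv2.resize(im[cv_-30:cv_+40,cu-40:cu+30],None,fx=8,fy=8,interpolation=cv2.INTER_CUBIC))
E
```

```text
(no output)
```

View pics/s11.png

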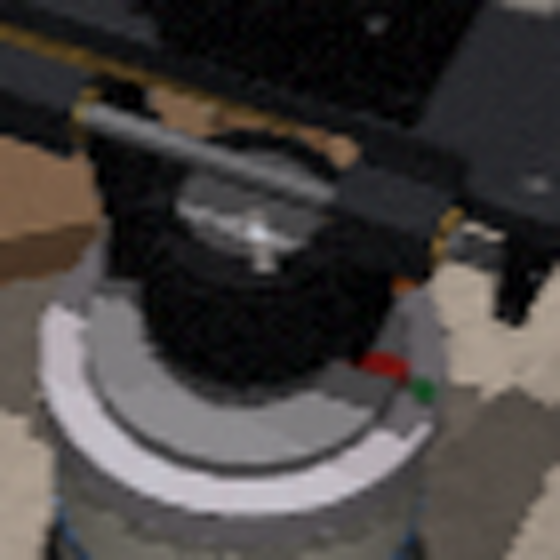

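The cap's line now points about straight down in the crop, tip at (265,268), so it has turned about 65° past the start angle relative to the ring, and the pointer is still at green. That is nearly three tooth pitches, so it has clicked over. To leave the roller seated, I turn to just past three pitches (yaw ≈ 45.5°), release and back off.

{"api": "servo_tool", "payload": {
  "targets": [
    [0,0,0,0,0.04],
    [0,0,0,0,0.08],
    [0,0,0,0,0.08]
  ]
}}

```text
time_s: 21.1
tool_pos: [0.5347, 0.2627, 0.1368]
tool_rot: [-180.0, 0.0, 45.6]
force: [1.2, 4.6, -2.9]
grip_width: 0.0595
```

{"api": "servo_tool", "payload": {
  "targets": [
    [100,0,0,0,0],
    [100,0,0,0,0],
    [100,0,0,0,0],
    [100,0,0,0,0],
    [100,0,0,0,0]
  ]
}}

```text
time_s: 21.72
tool_pos: [0.5349, 0.2624, 0.1371]
tool_rot: [180.0, 0.0, 45.5]
force: [-1.0, -0.2, -0.4]
grip_width: 0.0865
```

{"api": "servo_tool", "payload": {
  "targets": [
    [100,0,0,-0.015,0],
    [100,0,0,-0.04,0],
    [100,0,0,-0.07,0],
    [100,0,0,-0.1,0],
    [100,0,0,-0.1,0]
  ]
}}

```text
time_s: 22.35
tool_pos: [0.5363, 0.2638, 0.2409]
tool_rot: [179.9, -0.3, 45.6]
force: [-0.0, 0.1, 0.3]
grip_width: 0.0869
```

```bash
python3 - <<'E'
from h import *
o=ob(); print(rows(o["tool_pos"],o["tool_rot"][2],[.50,.02,.26]))
c=imaging.read_camera("side");cv2.imwrite("pics/side12.png",c["frame"])
E
```

```text
22.35 [  5.6  15.3 -41.1  88.6  10.2  79.6 -80.8] [0.5363 0.2638 0.2409] [179.86  -0.32  45.55] [-0.   0.1  0.3] [-0.02 -0.01  0.03] 0.0869
[-0.1995  0.1449 -0.0191]
```

View pics/side12.png

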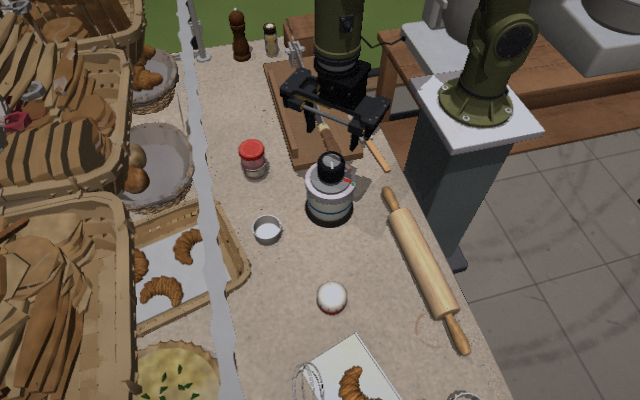

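The gripper is clear above the crock and the other items stand as before. I move the arm aside so the top camera sees the cap.

{"api": "servo_tool", "payload": {
  "targets": [
    [100,-0.04,0.029,-0.004,0],
    [100,-0.08,0.058,-0.008,0],
    [100,-0.12,0.087,-0.012,0],
    [100,-0.16,0.116,-0.016,0],
    [100,-0.16,0.116,-0.016,0]
  ]
}}

```text
time_s: 23.02
tool_pos: [0.5051, 0.0619, 0.2525]
tool_rot: [179.9, 0.2, 45.1]
force: [0.2, 0.9, 0.3]
grip_width: 0.087
```

```bash
python3 - <<'E'
from h import *
ob();a=[]
Z=dict(pointer_tip=.12,jam_jar_mid=.048,ramekin_mid=.018,timer_mid=.028)
for n in("top","side"):
    c=imaging.read_camera(n);cv2.imwrite(f"pics/{n}13.png",c["frame"])
    for l in Z:
        for d in pinpoint(n,l)[:1]: print(n,l,np.round(d["at"],1),round(d["confidence"],2),np.round(onz(c,d["at"],Z[l]),4))
    for f in (cv2.imread(f"pics/{n}0.png"),c["frame"]):
        cu,cv_=(358,220) if n=="top" else (335,175)
        a.append(cv2.resize(f[cv_-18:cv_+30,cu-32:cu+32],None,fx=6.2,fy=6.2,interpolation=cv2.INTER_CUBIC))
cv2.imwrite("pics/b13.png",np.vstack([np.hstack(a[:2]),np.hstack(a[2:])]))
# rectify the cap top and deck to world grid from top & side views: line angle by bright blob
for n in("top","side"):
    c=imaging.read_camera(n)
    for tag,f in(("init",cv2.imread(f"pics/{n}0.png")),("now",c["frame"])):
        out={}
        g=cv2.cvtColor(f,cv2.COLOR_BGR2GRAY).astype(np.float32)
        ctr=(.534,.2614) if n=="top" else (.5369,.2639)
        best=[]
        for th in range(0,360,1):
            pts=[proj(c,np.array([ctr[0]+r*np.cos(np.radians(th)),ctr[1]+r*np.sin(np.radians(th)),.1745])) for r in np.linspace(.009,.022,14)]
            p=np.array(pts,np.float32);best.append(cv2.remap(g,p[:,:1],p[:,1:],cv2.INTER_LINEAR).mean())
        best=np.array(best);best=np.convolve(np.r_[best[-2:],best,best[:2]],np.ones(5)/5,'valid');print(n,tag,"line",best.argmax(),best.max().round(),np.median(best))
E
```

```text
23.02 [ 23.7   2.  -34.2  99.1   1.3  79.3 -55.7] [0.5051 0.0619 0.2525] [1.7995e+02 1.5000e-01 4.5060e+01] [0.2 0.9 0.3] [ 0.09 -0.01 -0.04] 0.087
top pointer_tip [345.8 239.8] 0.88 [0.4957 0.286  0.12  ]
top ramekin_mid [333.4 150.9] 0.61 [0.6964 0.3066 0.018 ]
top timer_mid [246.5 200.4] 0.6 [0.5907 0.4923 0.028 ]
side pointer_tip [346.6 183. ] 0.74 [0.5061 0.2895 0.12  ]
side jam_jar_mid [250.5 159.2] 0.76 [0.6974 0.1022 0.048 ]
side ramekin_mid [263.5 230.2] 0.87 [0.7032 0.2988 0.018 ]
side timer_mid [332.4 296.5] 0.62 [0.5953 0.499  0.028 ]
top init line 144 137.0 105.71937789916993
top now line 75 145.0 110.19989547729494
side init line 157 162.0 102.12022247314454
side now line 81 154.0 104.0075752258301
```

View pics/b13.png

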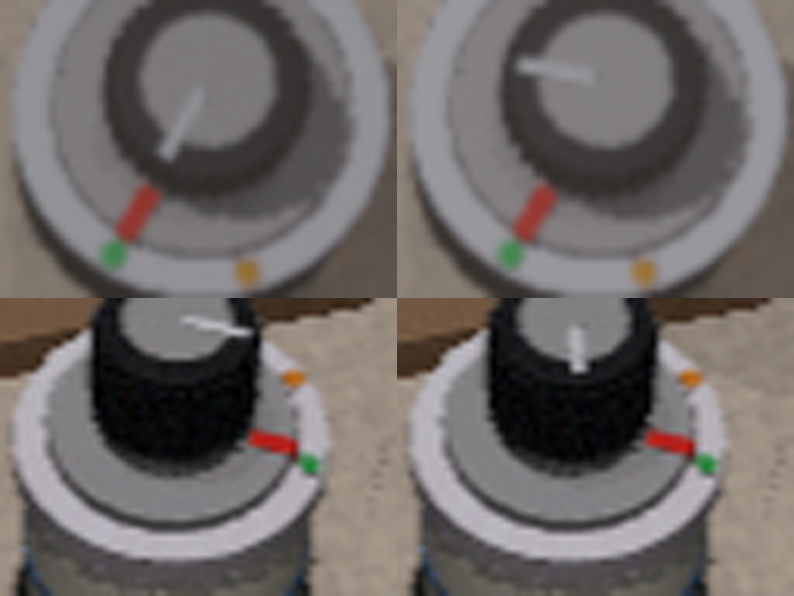

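The pointer stands at the green dot exactly as in the first picture (top row, about (535,215) against the initial (138,215)). The cap's line is turned clockwise by about 70°, a little over three tooth pitches. Last, a pixel check of the bystanders.

```bash
python3 - <<'E'
from h import *
a=cv2.imread("pics/side0.png",0).astype(np.float32);c=imaging.read_camera("side");b=cv2.cvtColor(c["frame"],cv2.COLOR_BGR2GRAY).astype(np.float32)
for n,(u,v) in dict(jar=(253,160),ramekin=(266,230),timer=(332,297)).items():
    s=np.s_[v-25:v+25,u-25:u+25];print(n,cv2.phaseCorrelate(a[s].copy(),b[s].copy(),cv2.createHanningWindow((50,50),cv2.CV_32F)),np.abs(a[s]-b[s]).mean())
o=ob();ticket.sign_off()
E
```

```text
jar ((-0.01134302705283119, -0.026923570854364698), 1.0004755046844482) 1.6216
ramekin ((-0.01748690415377041, -0.009504942145028394), 1.0031497215270997) 1.6076
timer ((0.017309873100547435, -0.08975149592378528), 0.9949208015441895) 1.5984
23.68 [ 23.4   2.  -34.5  99.    1.2  79.3 -55.8] [0.5056 0.0674 0.2531] [-1.7999e+02  1.0000e-02  4.5570e+01] [-0.7  0.5 -0.1] [-0.05 -0.    0.03] 0.0869
the job is handed in; nothing more can be done
```

The crock was vented and sealed again, and I handed the job in at 23.7 s. I pressed the cap about 7 mm and turned it anticlockwise to the orange end stop, where torque rose to 1.14 N m and the top picture showed the pointer at orange. I held it vented for over 4 s, let the cap spring up, regripped it and turned it clockwise. The pointer came back to green, and the cap slipped about 70° further before I let go and moved the arm clear.

**Checks that passed:** in both final pictures the pointer stands at green as at the start. The side picture shows the jar, ramekin and timer unmoved to within 0.1 pixel. Nothing touched the robot at hand-in.

**Checks that were unclear:**
- **Click:** I never saw it as a clean torque drop; readings stayed at about 0.2–0.3 N m. I infer it from the cap's line, which turned about three tooth pitches relative to the ring. That is further than the one tooth needed.
- **Cap angle:** the two cameras disagreed slightly on it, 69° from the top and 76° from the side. That the roller ended between two teeth rests on this angle and on the cap having started between teeth.
- **Jar from above:** the network did not report the jar in the last top picture, so only the side view confirms it.

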